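# Plug a keyed LED module into the light-measuring box

### The job

Slide the LED driver's dimmer all the way to its off end (the narrow end of the printed scale), then take the finned LED module out of its stand and push its keyed shaft into the socket on the light-measuring box, turning it until the key slips into the keyway and its flange is fully home on the socket's rim. Sprung contacts in the socket push back, so finish while still holding the module pressed home, and do not let go; leave the jar, the slide box and the screwdriver where they are.

Things in the scene. Friction and masses are not known exactly. Their poses are not given: they have to be found in the camera images.
- module: LED module, loose, about 0.25 kg, bare metal. Origin: centre of its shaft's lower end; z up the shaft. Shaft 24 mm across, 44 mm long, tip tapered to 16 mm over 5 mm. Flange 52 mm across at z = 44 to 50 mm; on it a finned heat sink, the part to grip: 44 mm (x) x 30 mm (y), z = 50 to 92 mm, flat sides at +-y. Starts upright, hung by its flange in the stand, origin 10 mm above the table
- module_key (a point): foot of the module's key: 17 mm out from the axis at the module's +x, 14 mm above the shaft's lower end; axes as the module's. The key is 8 mm wide, on the shaft's +x side, from here up to the flange; the lowest 14 mm of the shaft have none. An 8 mm wide index tab on the flange's rim, reaching 35 mm from the axis, points the same way as the key
- module_grip (a point): point on the module's axis inside the heat sink, 74 mm above the shaft's lower end; axes as the module's
- stand: black storage stand, fixed, 84 x 84 x 54 mm with a 41 mm round hole through it that holds the module loosely. Origin: centre of its underside, on the table
- socket: round metal socket, fixed, 50 mm tall, outside 56 to 66 mm across, upright on the measuring box, its lower end 80 mm above the table. Origin: centre of its lower end, z up. Bore 26 mm across, open at the top. Fully home, the module's flange lies on the rim, its origin is 6 mm above the socket's and its x axis points along the socket's x
- socket_keyway (a point): outer end of the keyway at the rim: 19 mm out from the socket's axis along its +x, 50 mm above its origin; axes as the socket's. The keyway is one notch in the bore, 10 mm wide, over the full height; the module fits one way round only. Until its key meets the keyway, the key rests on the flat rim with the flange 30 mm above it
- socket_rim (a point): centre of the socket's mouth, 50 mm above its origin; axes as the socket's
- contact (a joint): sprung contact plate at the bottom of the bore, m pressed in: 0 free (plate 38 mm below the rim), 0.006 with the module fully home, 0.008 at its own stop. It pushes back with 4.5 N at first and 13.5 N when home, more than the module's weight: if let go the module rises about 6 mm
- meterbox: grey light-measuring box, fixed, 200 x 200 x 80 mm, carrying the socket near the middle of its top. Origin: centre of its underside, on the table
- driver: white LED driver unit, fixed, 100 mm (its x) x 190 mm (its y) x 45 mm tall. Origin: centre of its underside, on the table. The dimmer track, 40 mm wide and 14 mm thick, runs along its y in the middle of its top; beside the track a printed scale of black bars is short at the off end (-y, the end away from the robot) and long at the bright end (+y)
- dimmer (a joint): position of the dimmer's grip along its track, m: 0 at the off end stop, up to 0.09 at the bright end; it grows along the driver's +y. It stays where it is left, friction about 1.5 N
- dimmer_top (a point): centre of the top of the dimmer's grip (black block 28 mm along x, 20 mm along y, 40 mm tall, standing on the track; this point is 99.5 mm above the table); axes as the driver's
- jar: amber jar with black lid, 48 mm in diameter, 75 mm tall, loose; a bystander. Origin: centre of its underside
- slidebox: grey microscope-slide box, 60 x 90 x 32 mm, loose; a bystander. Origin: centre of its underside
- screwdriver: screwdriver with black handle, 160 mm long, lying on the table, handle to its -x; a bystander
Not all that is in view belongs to the job. What is shaped like the module but red is not meant. Of the things that look like the driver, the smaller one is meant.

How it is judged:
By the outcome, as a careful person would: the job done as asked, in the order asked, and still so for the second after the job is handed in, while the arm keeps its last pose, push and grip.
It also fails if it takes over 58 s, if anything falls off the work surface, if the arm or the gripper's body presses on something with over 40 N, if the wrist force passes 120 N, or if a joint passes its speed limit or range.

### The arm

A 7-joint arm with a two-finger parallel gripper is mounted at the origin on the work surface. World frame = base frame: x ahead of the robot, y to its left, z up, the work surface at z = 0. Lengths are in m, angles in rad, forces in N, time in s.
With the tool pointing down it reaches from about 0.425 to 0.875 m from the base axis. Payload 8.4 kg.
Tool frame: the origin (TCP) lies on the front face of the gripper's body, between the roots of the fingers; the fingertips stand 70 mm ahead of it and the grasp point (between the pads) lies 51 mm ahead of it; z points along the fingers, y is the direction in which the jaws open and shut (so a half turn about z gives the same grasp; the last joint's range is limited). The gripper opens to 87 mm and grips with 3 to 60 N. Pads are 19 mm wide; open, the fingers measure 117 mm over their backs; the gripper's body (75 mm by 190 mm) begins 51 mm behind the grasp point.
Start: joints at [1.052, 0.333, 0.04, 1.465, -0.013, 1.343, -0.059], TCP at [0.265, -0.594, 0.292] pointing down, gripper open.
Joint ranges: [-2.58, 2.58], [-0.38, 2.09], [-1.3, 1.39], [0.25, 2.4], [-1.5, 4.64], [0.08, 2.09], [-2.65, 2.65]. Speed limits (rad/s): [2.22, 2.22, 2.79, 2.79, 3.14, 3.14, 3.14].

### API

Orientations are given as [roll, pitch, yaw] about the fixed x, y, z axes, in that order (R = Rz(yaw) Ry(pitch) Rx(roll)).
In Python, from plant import env, grab_frame, calibration, models gives the robot as it stands. The module is installed in compiled form; this text tells all that it offers.
- The arm moves only by the shell command python3 -m inch 'ROWS' [FORCE]. ROWS is JSON, a list of rows, each an object of numbers: "claw": the closure in counts, from 0 (fully open) to 255 (shut); "x", "y", "z": the shift along the tool's x, y, z in cm; "roll": the turn about the tool's z in degrees. A call has 1 to 12 rows; each row shifts and turns the pose as measured when the row begins, along the tool's axes as they then stand; what a row does not reach is not made up. A row lasts 1/10 s, in which the tool goes at most 50 mm and 8.59 degrees, less where a joint would pass 70% of its speed; a pose out of reach is approached as far as the arm can. A call with a gripper value outside its range is refused whole. The fingers move at their own pace and stop on an object; FORCE is the grip in N (left out, the last holds). Time passes only in rows, so rows that do not move let the fingers close. It gives the time, the measured TCP pose, the force and the opening at its end, in the units of the state.
- env.state(): the state, without advancing time (a new reading comes with each control period).
- grab_frame(name): name is "side" or "top"; returns the picture (480x640x3 uint8, red, green, blue); there is no depth.
- calibration(name): a dict with "intrinsics" (3x3 intrinsics, pixels), "R" (3x3) and "t" (3): a world point X has camera coordinates R X + t. Camera axes: x right, y down, z forward; pixel columns grow to the right and rows downward; lengths in m; the calibration is good to about 2 mm. A picture is of the moment at which its call begins. calibration takes no time and is no camera call.
- env.job_done(): hands the job in, once; it reports no verdict.
Trained networks look in the newest picture that a camera, given by its name, has taken for a name from the list of things; names that differ only in an ending like _2 or _b are one class to them, and where a whole thing is asked for, a point or a joint stands for the part that bears it (a point fixed in the world has none). Each returns a list of dicts, best first, with "p" (0 to 1); they miss things now and then, are a little off and sometimes report something else, mostly with a low value. They report only what shows in the picture. A call takes as long as a camera call. They do not tell look-alikes from the thing itself.
- models.look_for(camera, name): "location" ([x, y, z] in m, in world coordinates, good to about 4 mm: the middle of the surface that is visible of it).
- models.regions_of(camera, name): "pixels" (480x640 bool, what is visible of it).
- models.landmark_of(camera, name): "location" ([x, y, z] in m, in world coordinates, good to about 4 mm: a listed point, or the origin of a listed thing).
The state is a dict: "time": time; "qpos": joint angles; "dq": joint speeds; "tau": joint torques, N m; "eef_pos": TCP position; "orientation": TCP orientation; "contact_force": force on the tool from outside, world axes, zero at the start; "moment": the same for the moment, N m; "opening": opening from 0.0 (shut) to 1.0 (fully open).
Only numpy, scipy, OpenCV 4.12 (cv2) and the standard library are available. Lean on these libraries where they do the work, as an engineer would, in place of code of your own. Each camera call takes 0.05 s, during which the arm holds its last target.

## Working session

There is one attempt and no reset: what is moved stays moved. The work goes in short steps, Python scripts to look and compute and a shell command to move; the robot and the scene stay as the last step left them, time stands still between calls to the robot, and variables do not carry over. Pictures are saved under pics/ and viewed, and the job is handed in when it is done.

```bash
mkdir -p pics; cat > h.py <<'E'
import numpy as np, cv2
from plant import env, grab_frame, calibration, models
def snap(cam,fn):
    im=grab_frame(cam); cv2.imwrite('pics/'+fn,im[:,:,::-1]); return im
def proj(cam,X):
    c=calibration(cam);p=np.array(c['R'])@np.array(X)+np.array(c['t']);p=np.array(c['intrinsics'])@p
    return p[:2]/p[2]
def onz(cam,uv,z):
    c=calibration(cam);R=np.array(c['R']);t=np.array(c['t'])
    d=R.T@np.linalg.inv(np.array(c['intrinsics']))@np.array([uv[0],uv[1],1.]);o=-R.T@t
    return o+d*(z-o[2])/d[2]
E
python3 - <<'E'
from h import *
np.set_printoptions(precision=4,suppress=True)
s=env.state();print({k:np.round(v,3) for k,v in s.items()})
for c in('side','top'):
    snap(c,c+'0.png')
    cal=calibration(c);print(c,-np.array(cal['R']).T@np.array(cal['t']),np.array(cal['R']))
    for n in('module','module_key','module_grip','socket_rim','socket_keyway','dimmer_top','driver','stand'):
        print(n,[(np.round(d['location'],4),round(d['p'],2)) for d in models.landmark_of(c,n)])
print(env.state()['time'])
E
```

```text
{'time': np.float64(0.0), 'qpos': array([ 1.052,  0.334,  0.04 ,  1.466, -0.013,  1.343, -0.059]), 'dq': array([-0.   , -0.   , -0.   , -0.   , -0.   ,  0.   ,  0.001]), 'tau': array([ -0.001, -65.636,   1.335, -40.38 ,  -0.06 ,   0.045,   0.   ]), 'eef_pos': array([ 0.265, -0.593,  0.291]), 'orientation': array([-3.14,  0.  ,  0.42]), 'contact_force': array([-0.096,  0.053, -0.007]), 'moment': array([-0.008, -0.023,  0.026]), 'opening': np.float64(1.003)}
side [0.4621 0.6447 0.7801] [[-0.9991 -0.0427 -0.0034]
 [-0.0267  0.6815 -0.7313]
 [ 0.0335 -0.7306 -0.682 ]]
module [(array([ 0.6484, -0.266 , -0.0009]), 0.88), (array([ 0.5407, -0.2686,  0.0141]), 0.75), (array([ 0.4254, -0.2837, -0.0002]), 0.75)]
module_key [(array([ 0.4286, -0.2637,  0.0121]), 0.96), (array([ 0.5521, -0.2619,  0.021 ]), 0.83), (array([ 0.6597, -0.2833,  0.0132]), 0.72)]
module_grip [(array([ 0.4236, -0.2837,  0.0757]), 0.71), (array([ 0.5375, -0.2677,  0.0839]), 0.61), (array([ 0.5302, -0.0677,  0.1004]), 0.27)]
socket_rim [(array([0.5938, 0.2397, 0.13  ]), 0.9), (array([ 0.5338, -0.2713, -0.0007]), 0.43)]
sock
[... 451 characters left out ...]
5]), 0.87), (array([ 0.5237, -0.0738,  0.0003]), 0.68), (array([ 0.4279, -0.2828, -0.001 ]), 0.6)]
module_key [(array([ 0.4243, -0.2624,  0.0133]), 0.67)]
module_grip [(array([ 0.6487, -0.2673,  0.0756]), 0.64), (array([ 0.5375, -0.2699,  0.0824]), 0.56), (array([ 0.4209, -0.2795,  0.0723]), 0.55)]
socket_rim [(array([0.59  , 0.2385, 0.1322]), 0.92), (array([0.612 , 0.2475, 0.1306]), 0.51)]
socket_keyway [(array([0.6113, 0.2476, 0.1292]), 0.84)]
dimmer_top [(array([ 0.2759, -0.3506,  0.1453]), 0.88), (array([ 0.5265, -0.0727,  0.0999]), 0.44)]
driver [(array([ 0.2151, -0.3336, -0.0004]), 0.82), (array([ 0.5247, -0.0724,  0.0001]), 0.69)]
stand [(array([ 0.5322, -0.2715,  0.0028]), 0.73)]
0.9
```

View pics/side0.png

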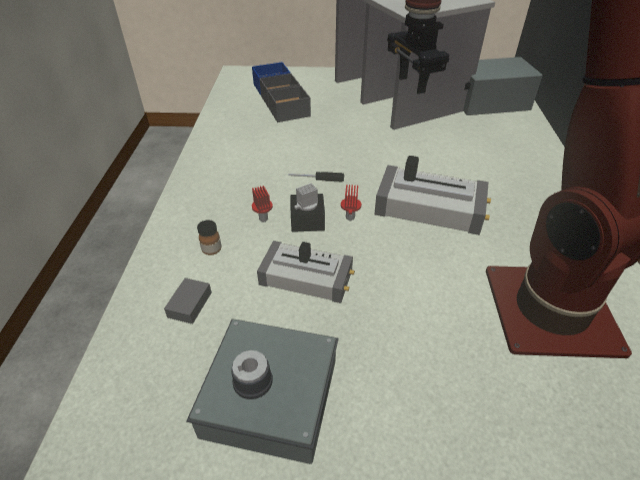

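View pics/top0.png

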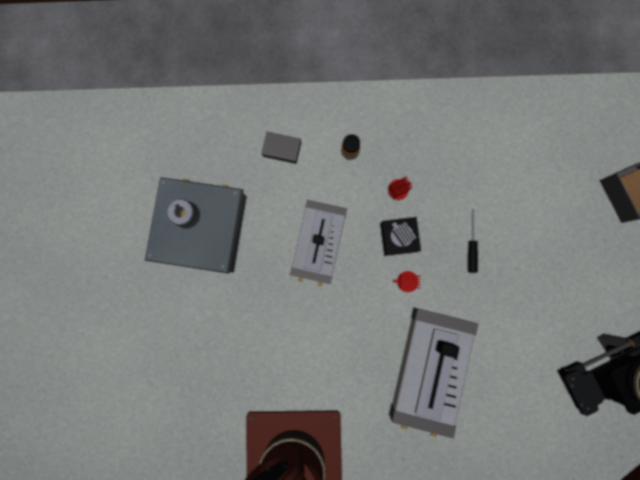

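The side and top views agree. The small driver is at top (318,242), the module in its stand at (402,235) between red look-alikes at (400,188) and (407,281), and the socket at (180,211). I'll zoom in next.

```bash
python3 - <<'E'
from h import *
t=cv2.imread('pics/top0.png');s=cv2.imread('pics/side0.png')
def c(im,u,v,w,h,k): return cv2.resize(im[v:v+h,u:u+w],(w*k,h*k),interpolation=cv2.INTER_CUBIC)
a=c(t,280,190,160,100,5);cv2.imwrite('pics/z1.png',a)
b=np.hstack([c(t,150,185,60,55,6),c(s,285,175,50,55,6)]);cv2.imwrite('pics/z2.png',b)
b=np.hstack([c(s,220,340,60,60,6),c(s,255,235,70,60,6)]);cv2.imwrite('pics/z3.png',b)
E
```

```text
(no output)
```

View pics/z1.png

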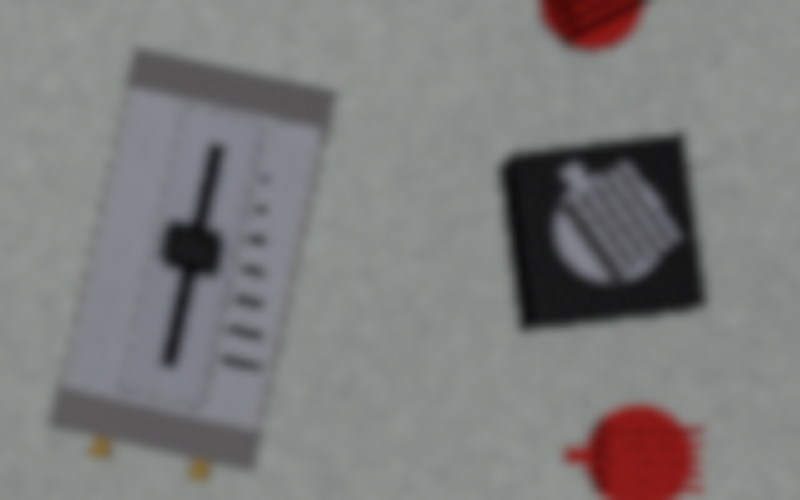

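View pics/z2.png

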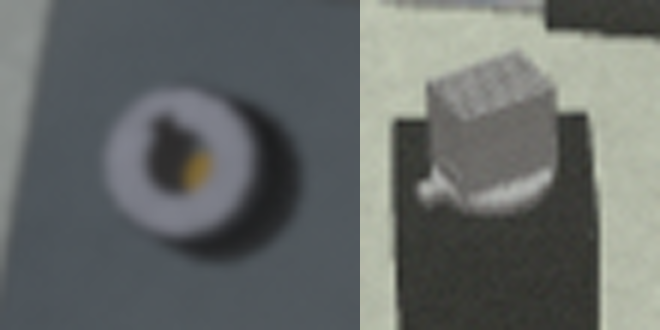

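View pics/z3.png

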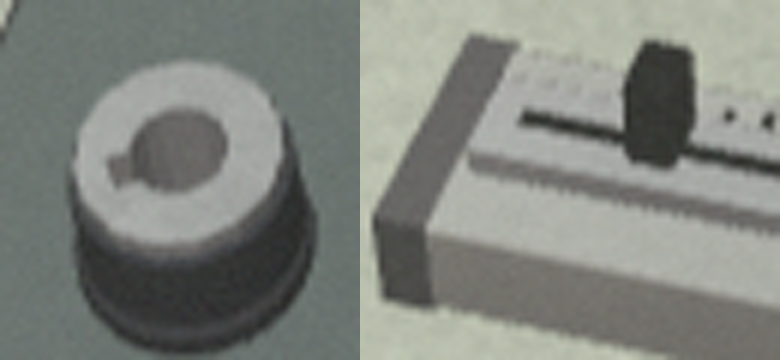

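```bash
cat >> h.py <<'E'
def z1(u,v,z): return onz('top',(280+u/5-.4,190+v/5-.4),z)
def tz2(u,v,z): return onz('top',(150+u/6-.42,185+v/6-.42),z)
def sz3(u,v,z): return onz('side',(220+u/6-.42,340+v/6-.42),z)
def sz2(u,v,z): return onz('side',(285+(u-360)/6-.42,175+v/6-.42),z)
E
python3 - <<'E'
from h import *
np.set_printoptions(precision=4,suppress=True)
A=z1(217,147,.059);B=z1(168,365,.059);print('slot',A,B,np.linalg.norm(A-B),np.degrees(np.arctan2(*(A-B)[1::-1])))
# driver body long edges at z=.045
for p,q in(((135,50),(50,425)),((335,95),(255,467))):
    P=z1(*p,.045);Q=z1(*q,.045);print('edge',P,Q,np.degrees(np.arctan2(*(P-Q)[1::-1])))
print('knob',z1(192,249,.0995))
print('tab tip top',z1(568,170,.057),'side',sz2(425,190,.057))
# heat sink top from side
for p in((430,82),(518,50),(556,84),(470,122)): print('hs side',sz2(*p,.102))
for p in((566,203),(628,162),(683,237),(620,280)): print('hs top',z1(*p,.102))
print('rim top',tz2(180,162,.13),'key',tz2(160,122,.13))
print('rim side',sz3(180,152,.13),'bore',sz3(180,150,.13),'key',sz3(113,170,.13))
E
```

```text
slot [ 0.5793 -0.082   0.059 ] [ 0.4748 -0.0565  0.059 ] 0.10753742547543411 -13.716607947828017
edge [ 0.6301 -0.0426  0.045 ] [0.4476 0.0016 0.045 ] -13.617815162654344
edge [ 0.6056 -0.1399  0.045 ] [ 0.4255 -0.097   0.045 ] -13.396894743985861
knob [ 0.5264 -0.07    0.0995]
tab tip top [ 0.5646 -0.2501  0.057 ] side [ 0.5627 -0.2576  0.057 ]
hs side [ 0.5601 -0.2715  0.102 ]
hs side [ 0.5256 -0.2948  0.102 ]
hs side [ 0.5089 -0.2721  0.102 ]
hs side [ 0.542  -0.2454  0.102 ]
hs top [ 0.5437 -0.2421  0.102 ]
hs top [ 0.562  -0.2711  0.102 ]
hs top [ 0.5269 -0.2949  0.102 ]
hs top [ 0.5077 -0.2655  0.102 ]
rim top [0.5937 0.2424 0.13  ] key [0.6092 0.2501 0.13  ]
rim side [0.5932 0.24   0.13  ] bore [0.5932 0.2394 0.13  ] key [0.61   0.2461 0.13  ]
```

```bash
cat >> h.py <<'E'
def to(target,yawdeg=None):
    "shift in tool axes, cm, and roll deg, from current to target TCP"
    from scipy.spatial.transform import Rotation as Ro
    s=env.state();R=Ro.from_euler('xyz',s['orientation']).as_matrix()
    yaw=np.degrees(np.arctan2(R[1,0],R[0,0]))
    d=R.T@(np.array(target)-s['eef_pos'])*100
    print('t',round(float(s['time']),2),'pos',np.round(s['eef_pos'],4),'yaw',round(yaw,2),'tilt',np.round(np.degrees(np.arccos(-R[2,2])),2),'F',np.round(s['contact_force'],1),'open',round(float(s['opening']),3))
    print('shift cm',np.round(d,2),'roll', None if yawdeg is None else round((yaw-yawdeg+180)%360-180,2))
E
python3 -m inch '[{"claw":255,"roll":7.5},{"roll":7.5,"claw":255},{"roll":7.5,"claw":255},{"roll":7.5,"claw":255},{"roll":7.5,"claw":255}]' 20
python3 -c "
from h import *
to([.490,-.061,.24],-13.5)"
```

```text
t 0.9 pos [ 0.2649 -0.5935  0.2922] yaw 24.05 tilt 0.0 F [-0.1  0.2  0.2] open 0.998
shift cm [ 42.26 -39.46   5.23] roll 37.55$[0]: bad value
```

```bash

python3 -m inch '[{"claw":255,"x":0,"y":0,"z":0,"roll":7.5},{"claw":255,"x":0,"y":0,"z":0,"roll":7.5},{"claw":255,"x":0,"y":0,"z":0,"roll":7.5},{"claw":255,"x":0,"y":0,"z":0,"roll":7.5},{"claw":255,"x":0,"y":0,"z":0,"roll":7.5}]' 20
python3 -c "
from h import *
to([.490,-.061,.24],-13.5)"
```

```text
time: 1.4
eef_pos: [0.2648, -0.5936, 0.2923]
orientation: [-3.141, -0.0, -0.257]
contact_force: [1.3, 0.5, 0.9]
opening: 0.637
t 1.4 pos [ 0.2648 -0.5936  0.2923] yaw -14.74 tilt 0.01 F [1.3 0.5 0.9] open 0.637
shift cm [  8.23 -57.23   5.24] roll -1.24
```

```bash

python3 -m inch '[{"claw":255,"x":0.7,"y":-4.8,"z":0,"roll":0},{"claw":255,"x":0.7,"y":-4.8,"z":0,"roll":0},{"claw":255,"x":0.7,"y":-4.8,"z":0,"roll":0},{"claw":255,"x":0.7,"y":-4.8,"z":0,"roll":0},{"claw":255,"x":0.7,"y":-4.8,"z":0,"roll":0},{"claw":255,"x":0.7,"y":-4.8,"z":0,"roll":0},{"claw":255,"x":0.7,"y":-4.8,"z":0,"roll":0},{"claw":255,"x":0.7,"y":-4.8,"z":0,"roll":0}]'
python3 -c "
from h import *
to([.490,-.061,.24],-13.5)"
```

```text
time: 2.2
eef_pos: [0.4192, -0.2326, 0.2908]
orientation: [3.137, -0.0, -0.275]
contact_force: [0.6, 0.0, -0.3]
opening: 0.012
t 2.2 pos [ 0.4192 -0.2326  0.2908] yaw -15.78 tilt 0.27 F [ 0.6  0.  -0.3] open 0.012
shift cm [  2.14 -18.46   4.99] roll -2.28
```

```bash

python3 -m inch '[{"claw":255,"x":0.5,"y":-4.5,"z":0,"roll":-0.5},{"claw":255,"x":0.5,"y":-4.5,"z":0,"roll":-0.5},{"claw":255,"x":0.5,"y":-4.5,"z":1,"roll":-0.5},{"claw":255,"x":0.5,"y":-4,"z":1,"roll":-0.5},{"claw":255,"x":0,"y":0,"z":0,"roll":0}]'
python3 -c "
from h import *
to([.490,-.061,.143],-13.5)"
```

```text
time: 2.7
eef_pos: [0.4874, -0.0546, 0.2716]
orientation: [3.138, -0.006, -0.23]
contact_force: [-0.2, 0.0, 0.7]
opening: 0.006
t 2.7 pos [ 0.4874 -0.0546  0.2716] yaw -13.17 tilt 0.4 F [-0.2  0.   0.7] open 0.006
shift cm [ 0.32  0.52 12.87] roll 0.33
```

```bash

python3 -m inch '[{"claw":255,"x":0.1,"y":0.5,"z":3,"roll":0.3},{"claw":255,"x":0,"y":0,"z":3.5,"roll":0},{"claw":255,"x":0,"y":0,"z":3.2,"roll":0},{"claw":255,"x":0,"y":0,"z":2,"roll":0},{"claw":255,"x":0,"y":0,"z":0,"roll":0}]'
python3 -c "
from h import *
to([.490,-.061,.143],-13.5)
snap('side','s1.png')
im=cv2.imread('pics/s1.png')[200:320,230:390];cv2.imwrite('pics/s1z.png',cv2.resize(im,None,fx=5,fy=5))"
```

```text
time: 3.2
eef_pos: [0.4891, -0.0608, 0.1529]
orientation: [3.138, -0.011, -0.233]
contact_force: [-0.4, 0.1, 1.5]
opening: 0.007
t 3.2 pos [ 0.4891 -0.0608  0.1529] yaw -13.33 tilt 0.65 F [-0.4  0.1  1.5] open 0.007
shift cm [ 0.08 -0.01  0.99] roll 0.17
```

View pics/s1z.png

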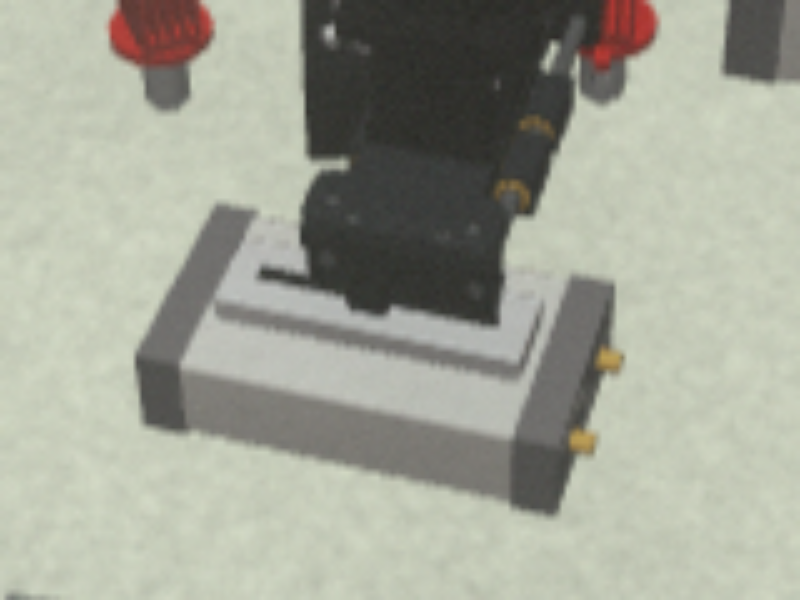

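The gripper body hides the dimmer. Only the knob's foot shows, at crop (370,305), just ahead of the fingers. I'll lower a little and push.

```bash

python3 -m inch '[{"claw":255,"x":0,"y":0,"z":0.9,"roll":0},{"claw":255,"x":0.8,"y":0,"z":0.2,"roll":0},{"claw":255,"x":0.8,"y":0,"z":0,"roll":0}]'
python3 -m inch '[{"claw":255,"x":0.8,"y":0,"z":0,"roll":0},{"claw":255,"x":0.8,"y":0,"z":0,"roll":0},{"claw":255,"x":0.8,"y":0,"z":0,"roll":0}]'
python3 -c "
from h import *
to([.490,-.061,.143],-13.5)"
```

```text
time: 3.55
eef_pos: [0.5075, -0.0657, 0.1462]
orientation: [3.138, -0.017, -0.234]
contact_force: [-1.8, 1.5, -0.4]
opening: 0.002
time: 3.85
eef_pos: [0.5331, -0.072, 0.1473]
orientation: [3.138, -0.017, -0.234]
contact_force: [-2.4, 1.3, -1.5]
opening: 0.007
t 3.85 pos [ 0.5331 -0.072   0.1473] yaw -13.41 tilt 0.98 F [-2.4  1.3 -1.5] open 0.007
shift cm [-4.46 -0.07  0.36] roll 0.09
```

```bash

python3 -m inch '[{"claw":255,"x":0.8,"y":0,"z":0.1,"roll":0},{"claw":255,"x":0.6,"y":0,"z":0,"roll":0}]'
python3 -m inch '[{"claw":255,"x":0.5,"y":0,"z":0,"roll":0}]'
python3 -m inch '[{"claw":255,"x":0.5,"y":0,"z":0,"roll":0}]'
python3 -m inch '[{"claw":255,"x":0.4,"y":0,"z":0,"roll":0}]'
```

```text
time: 4.05
eef_pos: [0.5486, -0.0757, 0.1468]
orientation: [3.138, -0.017, -0.234]
contact_force: [-0.9, -0.0, -1.6]
opening: 0.003
time: 4.15
eef_pos: [0.5506, -0.0761, 0.1462]
orientation: [3.137, -0.008, -0.234]
contact_force: [-36.5, 7.9, 27.1]
opening: -0.001
time: 4.25
eef_pos: [0.5512, -0.0761, 0.1455]
orientation: [3.135, 0.004, -0.234]
contact_force: [-30.8, 5.9, 22.1]
opening: 0.009
time: 4.35
eef_pos: [0.5516, -0.076, 0.145]
orientation: [3.134, 0.014, -0.233]
contact_force: [-21.2, 4.2, 16.2]
opening: 0.005
```

Firm stop. I'll back off, rise and look.

```bash

python3 -m inch '[{"claw":255,"x":-1,"y":0,"z":0,"roll":0},{"claw":255,"x":-1,"y":0,"z":-1,"roll":0},{"claw":0,"x":0,"y":0,"z":-4,"roll":0},{"claw":0,"x":0,"y":0,"z":-4,"roll":0},{"claw":0,"x":0,"y":4,"z":-4,"roll":-8},{"claw":0,"x":0,"y":5,"z":-2,"roll":-8},{"claw":0,"x":0,"y":5,"z":0,"roll":-8},{"claw":0,"x":0,"y":5,"z":0,"roll":-8}]'
python3 -c "
from h import *
to([.5345,-.2695,.24],34)
im=np.hstack([cv2.resize(snap(c,c+'2.png')[v:v+100,u:u+80],None,fx=5,fy=5) for c,u,v in(('top',285,190),('side',250,210))]);cv2.imwrite('pics/z4.png',im[:,:,::-1])
for c in('top','side'):
  for n in('dimmer_top','module_grip'): print(c,n,[(np.round(d['location'],4),round(d['p'],2)) for d in models.landmark_of(c,n)])"
```

```text
time: 5.15
eef_pos: [0.5346, -0.2427, 0.3027]
orientation: [3.135, 0.005, 0.342]
contact_force: [1.2, -0.2, 0.1]
opening: 0.464
t 5.15 pos [ 0.5346 -0.2427  0.3027] yaw 19.57 tilt 0.47 F [ 1.2 -0.2  0.1] open 0.464
shift cm [-0.88  2.48  6.29] roll -14.43
top dimmer_top [(array([ 0.5689, -0.082 ,  0.1019]), 0.56)]
top module_grip [(array([ 0.6495, -0.2682,  0.0725]), 0.81)]
side dimmer_top [(array([ 0.5753, -0.0808,  0.1011]), 0.65), (array([ 0.2726, -0.3533,  0.1379]), 0.51), (array([ 0.5345, -0.2712, -0.001 ]), 0.48), (array([ 0.76  , -0.1568, -0.002 ]), 0.35)]
side module_grip [(array([ 0.4234, -0.281 ,  0.0723]), 0.85), (array([ 0.6488, -0.2674,  0.0719]), 0.81), (array([ 0.5362, -0.2681,  0.0795]), 0.62)]
```

View pics/z4.png

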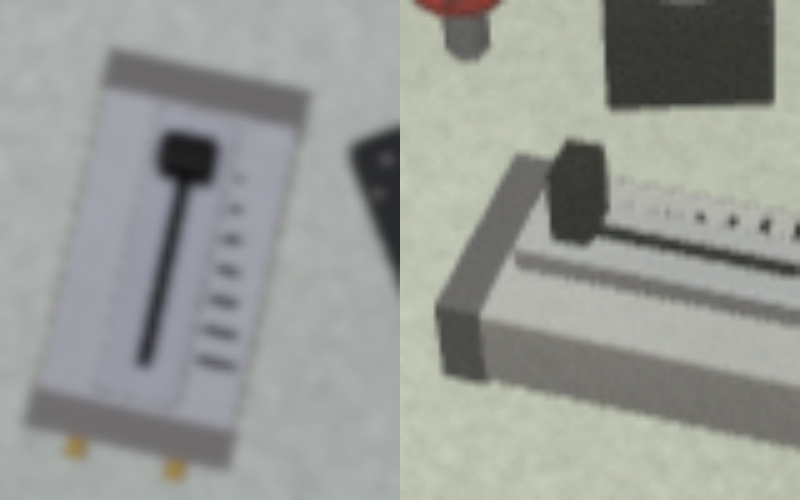

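The dimmer knob now sits at the short-bar end of the slot: crop (187,157) in top, (577,190) in side. Next, the module.

```bash

python3 -m inch '[{"claw":0,"x":-0.4,"y":1.2,"z":1,"roll":-7.2},{"claw":0,"x":0,"y":0,"z":1,"roll":-7.2},{"claw":0,"x":0,"y":0,"z":0,"roll":0},{"claw":0,"x":0,"y":0,"z":0,"roll":0}]'
python3 -c "
from h import *
print(env.state()['qpos'])
to([.5345,-.2695,.135],34)"
```

```text
time: 5.85
eef_pos: [0.5364, -0.2468, 0.2821]
orientation: [3.139, 0.005, 0.597]
contact_force: [0.1, 0.4, 0.9]
opening: 0.988
[ 0.60299949  0.23639712 -0.29533164  1.61659659  0.07707906  1.30002066
 -0.67873786]
t 5.85 pos [ 0.5364 -0.2468  0.2821] yaw 34.22 tilt 0.35 F [0.1 0.4 0.9] open 0.988
shift cm [-1.36  1.73 14.72] roll 0.22
```

```bash

python3 -m inch '[{"claw":0,"x":-1.3,"y":1.7,"z":1,"roll":0},{"claw":0,"x":0,"y":0,"z":1.5,"roll":0},{"claw":0,"x":0,"y":0,"z":0,"roll":0}]'
python3 -c "
from h import *
to([.5345,-.2695,.135],34)
im=np.hstack([cv2.resize(snap(c,c+'3.png')[v:v+100,u:u+80],None,fx=5,fy=5) for c,u,v in(('top',365,190),('side',270,130))]);cv2.imwrite('pics/z5.png',im[:,:,::-1])"
```

```text
time: 6.15
eef_pos: [0.5361, -0.2676, 0.2578]
orientation: [3.136, 0.004, 0.592]
contact_force: [-0.5, -0.3, 0.2]
opening: 1.0
t 6.15 pos [ 0.5361 -0.2676  0.2578] yaw 33.95 tilt 0.38 F [-0.5 -0.3  0.2] open 1.0
shift cm [-0.19  0.   12.28] roll -0.05
```

View pics/z5.png

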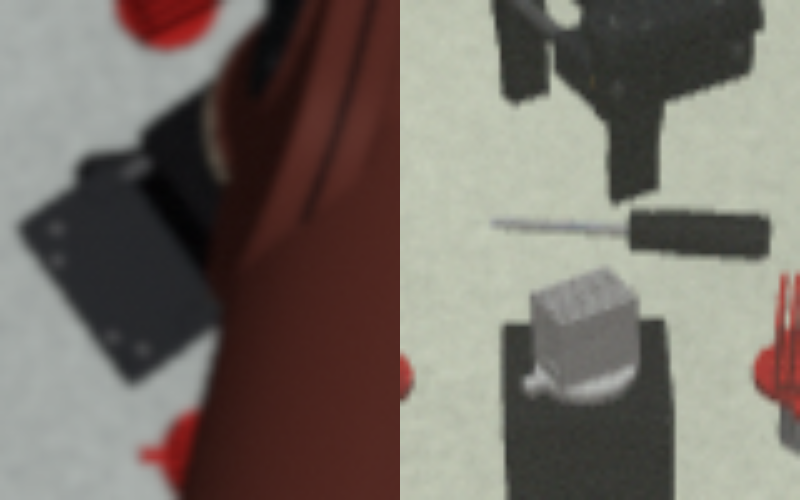

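The module is untouched in its stand at crop (585,330), with the fingers above it. Descending.

```bash

python3 -m inch '[{"claw":0,"x":-0.1,"y":0,"z":3,"roll":0},{"claw":0,"x":-0.1,"y":0,"z":3,"roll":0},{"claw":0,"x":0,"y":0,"z":3,"roll":0},{"claw":0,"x":0,"y":0,"z":1.5,"roll":0},{"claw":0,"x":0,"y":0,"z":0,"roll":0}]'
python3 -c "
from h import *
to([.5345,-.2695,.135],34)"
```

```text
time: 6.75
eef_pos: [0.5381, -0.2703, 0.1565]
orientation: [3.127, -0.001, 0.591]
contact_force: [0.3, -0.6, 0.8]
opening: 0.998
t 6.75 pos [ 0.5381 -0.2703  0.1565] yaw 33.84 tilt 0.82 F [ 0.3 -0.6  0.8] open 0.998
shift cm [-0.25 -0.3   2.14] roll -0.16
```

```bash

python3 -m inch '[{"claw":0,"x":-0.2,"y":-0.2,"z":1.1,"roll":0},{"claw":0,"x":-0.1,"y":-0.1,"z":0.8,"roll":0},{"claw":0,"x":0,"y":0,"z":0,"roll":0}]'
python3 -c "
from h import *
to([.5345,-.2695,.135],34)"
```

```text
time: 7.05
eef_pos: [0.5354, -0.27, 0.1393]
orientation: [3.124, -0.003, 0.59]
contact_force: [-0.3, -0.7, 0.2]
opening: 0.994
t 7.05 pos [ 0.5354 -0.27    0.1393] yaw 33.83 tilt 1.03 F [-0.3 -0.7  0.2] open 0.994
shift cm [-0.05 -0.1   0.43] roll -0.17
```

```bash

python3 -m inch '[{"claw":0,"x":0,"y":-0.1,"z":0.4,"roll":0},{"claw":255,"x":0,"y":0,"z":0,"roll":0},{"claw":255,"x":0,"y":0,"z":0,"roll":0},{"claw":255,"x":0,"y":0,"z":0,"roll":0},{"claw":255,"x":0,"y":0,"z":0,"roll":0},{"claw":255,"x":0,"y":0,"z":0,"roll":0},{"claw":255,"x":0,"y":0,"z":0,"roll":0},{"claw":255,"x":0,"y":0,"z":0,"roll":0}]' 55
python3 -c "
from h import *
to([.5345,-.2695,.28],34)"
```

```text
time: 7.85
eef_pos: [0.5362, -0.2698, 0.1375]
orientation: [3.12, -0.005, 0.59]
contact_force: [0.9, 0.1, 0.1]
opening: 0.444
t 7.85 pos [ 0.5362 -0.2698  0.1375] yaw 33.81 tilt 1.25 F [0.9 0.1 0.1] open 0.444
shift cm [ -0.05   0.19 -14.25] roll -0.19
```

```bash

python3 -m inch '[{"claw":255,"x":0,"y":0,"z":0,"roll":0},{"claw":255,"x":0,"y":0,"z":0,"roll":0}]'
python3 -c "
from h import *
im=np.hstack([cv2.resize(snap(c,c+'4.png')[v:v+100,u:u+80],None,fx=5,fy=5) for c,u,v in(('top',365,190),('side',270,130))]);cv2.imwrite('pics/z6.png',im[:,:,::-1])"
```

```text
time: 8.05
eef_pos: [0.5361, -0.2697, 0.1376]
orientation: [3.121, -0.005, 0.59]
contact_force: [0.1, 0.8, 2.1]
opening: 0.342
```

View pics/z6.png

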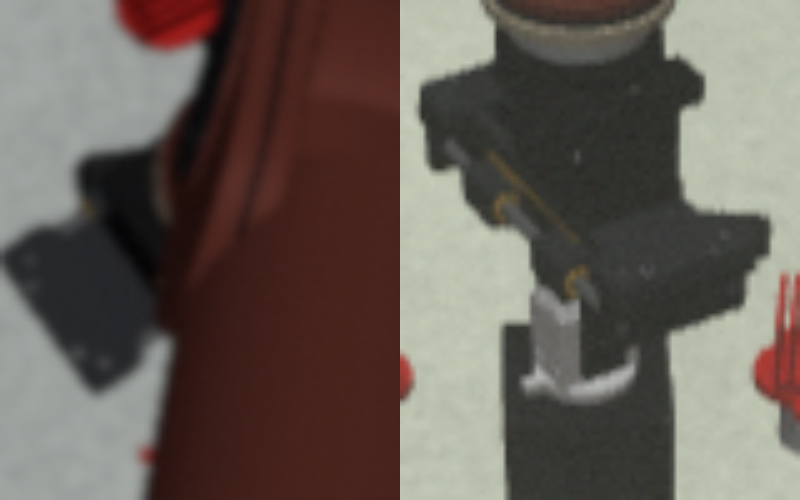

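Opening 0.342 is 30 mm, so the fin sides are properly gripped; the tab still shows at crop (530,383). Lifting.

```bash

python3 -m inch '[{"claw":255,"x":0,"y":0,"z":-2,"roll":0},{"claw":255,"x":0,"y":0,"z":-3,"roll":0},{"claw":255,"x":0,"y":0,"z":-4,"roll":0},{"claw":255,"x":0,"y":0,"z":-4,"roll":0},{"claw":255,"x":0,"y":0,"z":-4,"roll":0},{"claw":255,"x":0,"y":0,"z":-2,"roll":0},{"claw":255,"x":0,"y":0,"z":0,"roll":0}]'
python3 -c "
from h import *
to([.593,.240,.31],23)
print(env.state()['qpos'])
im=np.hstack([cv2.resize(snap(c,c+'5.png')[v:v+100,u:u+80],None,fx=5,fy=5) for c,u,v in(('top',365,190),('side',270,110))]);cv2.imwrite('pics/z7.png',im[:,:,::-1])"
```

```text
time: 8.85
eef_pos: [0.531, -0.2663, 0.3301]
orientation: [3.128, -0.001, 0.591]
contact_force: [0.5, 0.6, -1.9]
opening: 0.342
t 8.85 pos [ 0.531  -0.2663  0.3301] yaw 33.84 tilt 0.79 F [ 0.5  0.6 -1.9] open 0.342
shift cm [ 33.33 -38.63   1.52] roll 10.84
[ 0.62657268  0.21183792 -0.2829756   1.54694566  0.06726702  1.37972312
 -0.64271172]
```

View pics/z7.png

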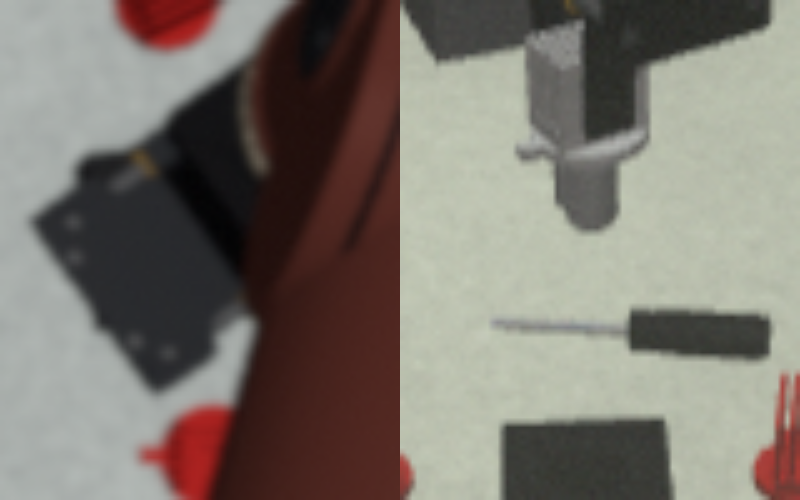

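The module is lifted clear and upright, with its tab still at the left (crop (520,150)). I'll carry it to the socket.

```bash

python3 -m inch '[{"claw":255,"x":2,"y":-2.3,"z":0,"roll":0},{"claw":255,"x":3,"y":-3.5,"z":0,"roll":0},{"claw":255,"x":3,"y":-3.5,"z":0,"roll":0},{"claw":255,"x":3,"y":-3.5,"z":0,"roll":0},{"claw":255,"x":3,"y":-3.5,"z":0,"roll":0},{"claw":255,"x":3,"y":-3.5,"z":0,"roll":0},{"claw":255,"x":3,"y":-3.5,"z":0,"roll":0},{"claw":255,"x":3,"y":-3.5,"z":0,"roll":0},{"claw":255,"x":3,"y":-3.5,"z":0,"roll":0}]'
python3 -c "
from h import *
to([.593,.240,.31],23)"
```

```text
time: 9.85
eef_pos: [0.5732, 0.1336, 0.2993]
orientation: [-3.135, 0.026, 0.574]
contact_force: [0.7, 0.1, -2.2]
opening: 0.338
t 9.85 pos [0.5732 0.1336 0.2993] yaw 32.89 tilt 1.56 F [ 0.7  0.1 -2.2] open 0.338
shift cm [ 7.41 -7.87 -1.22] roll 9.89
```

```bash

python3 -m inch '[{"claw":255,"x":2.5,"y":-2.6,"z":-0.5,"roll":0},{"claw":255,"x":2.5,"y":-2.6,"z":-0.5,"roll":0},{"claw":255,"x":2,"y":-2.2,"z":0,"roll":0},{"claw":255,"x":0,"y":0,"z":0,"roll":5},{"claw":255,"x":0,"y":0,"z":0,"roll":4},{"claw":255,"x":0,"y":0,"z":0,"roll":0}]'
python3 -c "
from h import *
to([.593,.240,.31],23)
snap('side','s6.png');snap('top','t6.png')
s=cv2.imread('pics/s6.png')[250:430,170:310]; t=cv2.imread('pics/t6.png')[150:290,120:260]
cv2.imwrite('pics/z8.png',cv2.resize(s,None,fx=4,fy=3.3));cv2.imwrite('pics/z9.png',cv2.resize(t,None,fx=4,fy=4))
for c in('top','side'):
  for n in('module','module_key','socket_rim','socket_keyway'): print(c,n,[(np.round(d['location'],4),round(d['p'],2)) for d in models.landmark_of(c,n)])"
```

```text
time: 10.45
eef_pos: [0.5853, 0.247, 0.2903]
orientation: [-3.131, 0.049, 0.427]
contact_force: [-0.8, 0.4, -2.4]
opening: 0.341
t 10.45 pos [0.5853 0.247  0.2903] yaw 24.47 tilt 2.87 F [-0.8  0.4 -2.4] open 0.341
shift cm [ 0.31  0.94 -2.  ] roll 1.47
top module [(array([ 0.4285, -0.2856, -0.0012]), 0.76), (array([0.5773, 0.2441, 0.1657]), 0.72), (array([ 0.6474, -0.266 ,  0.0014]), 0.7)]
top module_key [(array([0.593 , 0.2511, 0.1778]), 0.64), (array([ 0.5281, -0.0762,  0.004 ]), 0.6)]
top socket_rim [(array([0.5924, 0.2428, 0.1307]), 0.86)]
top socket_keyway [(array([0.6118, 0.2497, 0.1312]), 0.65)]
side module [(array([ 0.4273, -0.2836,  0.0026]), 0.63), (array([0.5813, 0.2458, 0.1651]), 0.49)]
side module_key [(array([ 0.6583, -0.2838,  0.0155]), 0.75), (array([ 0.4281, -0.2667,  0.013 ]), 0.73)]
side socket_rim [(array([0.5949, 0.2411, 0.1302]), 0.59), (array([0.5945, 0.2529, 0.1778]), 0.56)]
side socket_keyway [(array([0.6099, 0.2455, 0.1314]), 0.8)]
```

View pics/z8.png

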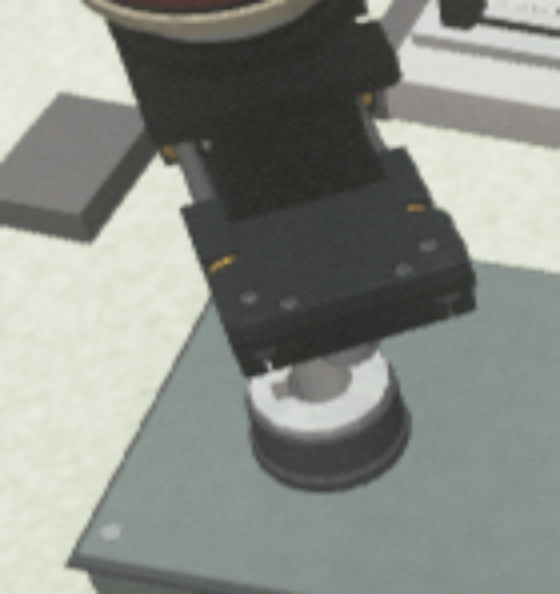

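View pics/z9.png

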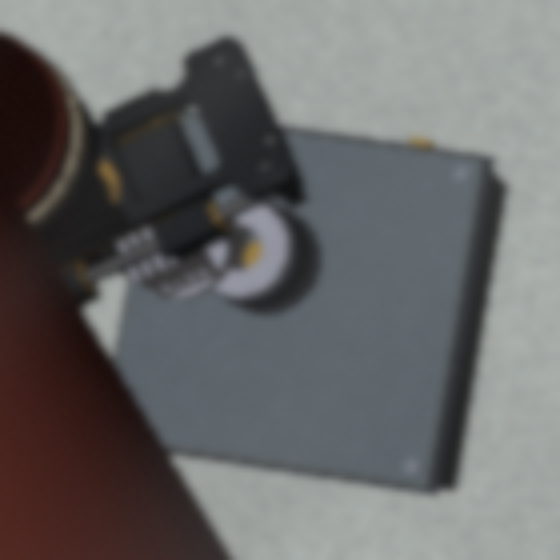

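The side view shows the module's shaft above the socket at crop (320,380), with the notch at (275,390), but the tool has drifted to a 2.9° tilt. I'll test how the drift behaves.

```bash

cat >> h.py <<'E'
def st():
    from scipy.spatial.transform import Rotation as Ro
    s=env.state();R=Ro.from_euler('xyz',s['orientation']).as_matrix();z=R[:,2]
    o=s['eef_pos']+.125*z
    print('t',round(float(s['time']),2),'tcp',np.round(s['eef_pos'],4),'toolz xy deg',np.round(np.degrees(z[:2]),2),'yaw',round(float(np.degrees(s['orientation'][2])),2),'org~',np.round(o,4),'F',np.round(s['contact_force'],1),'M',np.round(s['moment'],2))
    return s,R
E
python3 -c "
from h import *
st()"
python3 -m inch '[{"claw":255,"x":0,"y":0,"z":0,"roll":0},{"claw":255,"x":0,"y":0,"z":0,"roll":0},{"claw":255,"x":0,"y":0,"z":0,"roll":0}]' >/dev/null
python3 -c "
from h import *
st()"
python3 -m inch '[{"claw":255,"x":0,"y":0,"z":-1,"roll":0},{"claw":255,"x":0,"y":0,"z":-1,"roll":0},{"claw":255,"x":0,"y":0,"z":-1,"roll":0}]' >/dev/null
python3 -c "
from h import *
st()"
python3 -m inch '[{"claw":255,"x":0,"y":1,"z":0,"roll":0},{"claw":255,"x":0,"y":1,"z":0,"roll":0},{"claw":255,"x":0,"y":1,"z":0,"roll":0}]' >/dev/null
python3 -c "
from h import *
st()"
```

```text
t 10.95 tcp [0.5864 0.2462 0.2933] toolz xy deg [-2.57 -0.57] yaw 24.43 org~ [0.5808 0.245  0.1685] F [ 0.1  0.9 -1.4] M [ 0.04 -0.01 -0.01]
t 11.25 tcp [0.5865 0.246  0.2937] toolz xy deg [-2.53 -0.56] yaw 24.44 org~ [0.581  0.2448 0.1688] F [-0.3  0.1 -2.2] M [ 0.   -0.07  0.01]
t 11.55 tcp [0.5876 0.2461 0.3248] toolz xy deg [-2.63 -0.61] yaw 24.45 org~ [0.5818 0.2448 0.1999] F [ 0.8  1.1 -2. ] M [ 0.03 -0.09 -0.03]
t 11.85 tcp [0.601  0.2187 0.3276] toolz xy deg [-2.41 -0.5 ] yaw 24.58 org~ [0.5957 0.2177 0.2027] F [-0.  -0.3 -2.1] M [ 0.   -0.06 -0.01]
```

```bash

python3 -m inch '[{"claw":255,"x":-1,"y":0,"z":0,"roll":0},{"claw":255,"x":-1,"y":0,"z":0,"roll":0},{"claw":255,"x":-1,"y":0,"z":0,"roll":0}]' >/dev/null
python3 -c "
from h import *
st()"
python3 -m inch '[{"claw":255,"x":0,"y":4,"z":0,"roll":0},{"claw":255,"x":0,"y":4,"z":0,"roll":0},{"claw":255,"x":0,"y":4,"z":0,"roll":0},{"claw":255,"x":0,"y":0,"z":0,"roll":0}]' >/dev/null
python3 -c "
from h import *
st()"
python3 -m inch '[{"claw":255,"x":0,"y":-0.5,"z":0,"roll":0},{"claw":255,"x":0,"y":-0.5,"z":0,"roll":0},{"claw":255,"x":0,"y":-0.5,"z":0,"roll":0},{"claw":255,"x":0,"y":-0.5,"z":0,"roll":0},{"claw":255,"x":0,"y":-0.5,"z":0,"roll":0},{"claw":255,"x":0,"y":-0.5,"z":0,"roll":0}]' >/dev/null
python3 -c "
from h import *
st();print(env.state()['qpos'])"
```

```text
t 12.15 tcp [0.5734 0.2022 0.3271] toolz xy deg [-2.54 -0.55] yaw 24.34 org~ [0.5679 0.201  0.2022] F [-0.6  0.6 -2.7] M [ 0.   -0.07 -0.02]
t 12.55 tcp [0.6191 0.091  0.327 ] toolz xy deg [-2.52 -0.6 ] yaw 24.68 org~ [0.6137 0.0897 0.2022] F [ 0.2 -1.2 -2.7] M [-0.04 -0.09  0.03]
t 13.15 tcp [0.6025 0.1239 0.3279] toolz xy deg [-2.53 -0.54] yaw 24.94 org~ [0.597  0.1227 0.203 ] F [-0.3 -0.5 -1.7] M [-0.01 -0.11  0.02]
[ 0.12608222  0.3195249  -0.5125411   1.4446874   0.14846101  1.46244876
 -1.52332798]
```

```bash

python3 -m inch '[{"claw":255,"x":0,"y":0,"z":0,"roll":-8},{"claw":255,"x":0,"y":0,"z":0,"roll":-8},{"claw":255,"x":0,"y":0,"z":0,"roll":0}]' >/dev/null
python3 -c "
from h import *
st()"
python3 -m inch '[{"claw":255,"x":0,"y":0,"z":0,"roll":8},{"claw":255,"x":0,"y":0,"z":0,"roll":8},{"claw":255,"x":0,"y":0,"z":0,"roll":0}]' >/dev/null
python3 -c "
from h import *
st()"
python3 -m inch '[{"claw":255,"x":0,"y":0,"z":5,"roll":0},{"claw":255,"x":0,"y":0,"z":0,"roll":0}]' >/dev/null
python3 -c "
from h import *
st()"
python3 -m inch '[{"claw":255,"x":0,"y":0,"z":-5,"roll":0},{"claw":255,"x":0,"y":0,"z":0,"roll":0}]' >/dev/null
python3 -c "
from h import *
st()"
```

```text
t 13.45 tcp [0.6012 0.1275 0.3283] toolz xy deg [-2.51 -0.51] yaw 41.68 org~ [0.5958 0.1264 0.2034] F [-0.6 -0.5 -1.9] M [ 0.02 -0.14 -0.01]
t 13.75 tcp [0.6009 0.1286 0.3282] toolz xy deg [-2.52 -0.48] yaw 24.54 org~ [0.5954 0.1276 0.2033] F [ 0.7  0.  -2.3] M [ 0.   -0.09  0.07]
t 13.95 tcp [0.5984 0.1286 0.2776] toolz xy deg [-2.47 -0.49] yaw 24.67 org~ [0.593  0.1275 0.1527] F [-0.9 -1.3 -3.7] M [-0.12  0.03  0.02]
t 14.15 tcp [0.6006 0.1295 0.331 ] toolz xy deg [-2.52 -0.48] yaw 24.86 org~ [0.5951 0.1284 0.2061] F [ 1.7  0.2 -0.3] M [ 0.05 -0.19  0.03]
```

```bash

python3 -m inch '[{"claw":255,"x":-3,"y":3.5,"z":0,"roll":0},{"claw":255,"x":-3,"y":3.5,"z":0,"roll":0},{"claw":255,"x":-3,"y":3.5,"z":0,"roll":0},{"claw":255,"x":-3,"y":3.5,"z":0,"roll":0},{"claw":255,"x":-3,"y":3.5,"z":0,"roll":0}]' >/dev/null
python3 -c "
from h import *
st()"
python3 -m inch '[{"claw":255,"x":1.1,"y":-1.7,"z":0,"roll":0},{"claw":255,"x":1.1,"y":-1.7,"z":0,"roll":0},{"claw":255,"x":1.1,"y":-1.7,"z":0,"roll":0},{"claw":255,"x":1.1,"y":-1.7,"z":0,"roll":0},{"claw":255,"x":1.1,"y":-1.7,"z":0,"roll":0},{"claw":255,"x":1.1,"y":-1.7,"z":0,"roll":0}]' >/dev/null
python3 -c "
from h import *
st()"
```

```text
t 14.65 tcp [ 0.5415 -0.0892  0.3466] toolz xy deg [-1.69 -0.2 ] yaw 26.13 org~ [ 0.5378 -0.0896  0.2216] F [ 1.5 -1.1 -2.5] M [-0.01 -0.16  0.05]
t 15.25 tcp [0.5586 0.0213 0.3601] toolz xy deg [-0.78 -0.54] yaw 25.28 org~ [0.5569 0.0201 0.2351] F [-0.2 -0.2 -1.8] M [-0.01 -0.05 -0.04]
```

```bash

python3 -m inch '[{"claw":255,"x":1.1,"y":-1.6,"z":0,"roll":0},{"claw":255,"x":1.1,"y":-1.6,"z":0,"roll":0},{"claw":255,"x":1.1,"y":-1.6,"z":0,"roll":0},{"claw":255,"x":1.1,"y":-1.6,"z":0,"roll":0},{"claw":255,"x":1.1,"y":-1.6,"z":0,"roll":0},{"claw":255,"x":1.1,"y":-1.6,"z":0,"roll":0},{"claw":255,"x":0,"y":0,"z":0,"roll":0}]' >/dev/null
python3 -c "
from h import *
st(); to([.594,.242,.31],23)"

```

```text
t 15.95 tcp [0.5795 0.1474 0.376 ] toolz xy deg [ 0.25 -0.25] yaw 26.09 org~ [0.5801 0.1468 0.251 ] F [-0.3  0.7 -1.5] M [-0.   -0.02 -0.03]
t 15.95 pos [0.5795 0.1474 0.376 ] yaw 26.09 tilt 0.36 F [-0.3  0.7 -1.5] open 0.336
shift cm [ 5.45 -7.9   6.56] roll 3.09
```

```bash

python3 -m inch '[{"claw":255,"x":1,"y":-1.5,"z":1,"roll":0},{"claw":255,"x":1,"y":-1.5,"z":1,"roll":0},{"claw":255,"x":1,"y":-1.5,"z":1,"roll":0},{"claw":255,"x":1,"y":-1.5,"z":1,"roll":0},{"claw":255,"x":1,"y":-1.5,"z":1,"roll":0},{"claw":255,"x":0,"y":0,"z":0,"roll":2},{"claw":255,"x":0,"y":0,"z":0,"roll":0}]' >/dev/null
python3 -c "
from h import *
st(); to([.594,.242,.305],23)"

```

```text
t 16.65 tcp [0.5959 0.2374 0.3373] toolz xy deg [ 1.04 -0.12] yaw 24.17 org~ [0.5981 0.2371 0.2123] F [ 0.5 -0.1 -1.7] M [ 0.02 -0.01 -0.02]
t 16.65 pos [0.5959 0.2374 0.3373] yaw 24.17 tilt 1.04 F [ 0.5 -0.1 -1.7] open 0.344
shift cm [-0.03 -0.53  3.22] roll 1.17
```

```bash

python3 -m inch '[{"claw":255,"x":-0.4,"y":-0.5,"z":1.5,"roll":1},{"claw":255,"x":0,"y":0,"z":1.5,"roll":0},{"claw":255,"x":0,"y":0,"z":1.5,"roll":0},{"claw":255,"x":0,"y":0,"z":1,"roll":0},{"claw":255,"x":0,"y":0,"z":0,"roll":0}]' >/dev/null
python3 -c "
from h import *
st()
snap('side','s7.png');snap('top','t7.png')
s=cv2.imread('pics/s7.png')[310:410,200:300]; t=cv2.imread('pics/t7.png')[160:260,130:230]
cv2.imwrite('pics/z10.png',cv2.resize(np.hstack([s,t]),None,fx=4,fy=4,interpolation=cv2.INTER_CUBIC))
for c in('top','side'):
  for n in('module','module_key','socket_rim','socket_keyway'): print(c,n,[(np.round(d['location'],4),round(d['p'],2)) for d in models.landmark_of(c,n) if d['location'][1]>.1])"
```

```text
t 17.15 tcp [0.5935 0.2376 0.2833] toolz xy deg [ 1.34 -0.11] yaw 23.26 org~ [0.5964 0.2374 0.1583] F [ 0.2 -0.8 -1.7] M [-0.03  0.   -0.07]
top module [(array([0.5953, 0.237 , 0.1566]), 0.74)]
top module_key []
top socket_rim [(array([0.5917, 0.2412, 0.1292]), 0.73)]
top socket_keyway [(array([0.6081, 0.2462, 0.1289]), 0.85)]
side module [(array([0.5946, 0.2395, 0.1575]), 0.52)]
side module_key [(array([0.6141, 0.2452, 0.1672]), 0.48)]
side socket_rim [(array([0.5924, 0.2427, 0.1294]), 0.84)]
side socket_keyway [(array([0.6116, 0.2459, 0.13  ]), 0.97)]
```

View pics/z10.png

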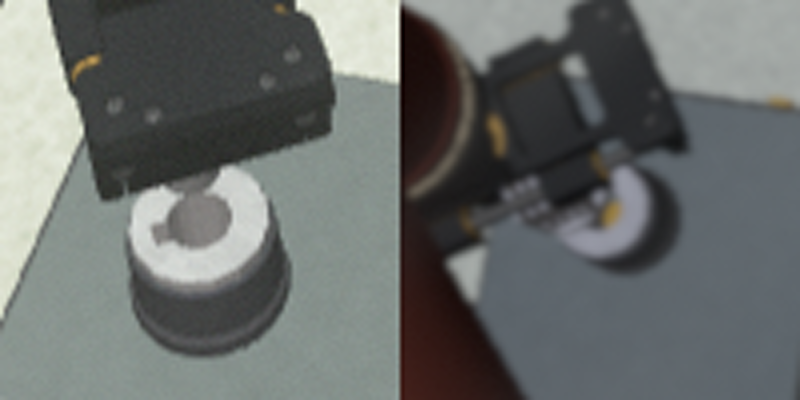

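Side crop: shaft tip at (195,180), just behind and above the bore at (203,222), notch at (160,235). Correcting by a few mm and lowering.

```bash

python3 -m inch '[{"claw":255,"x":-0.2,"y":-0.5,"z":0.5,"roll":0},{"claw":255,"x":0,"y":0,"z":1,"roll":0},{"claw":255,"x":0,"y":0,"z":0.5,"roll":0},{"claw":255,"x":0,"y":0,"z":0.5,"roll":0},{"claw":255,"x":0,"y":0,"z":0,"roll":0}]' >/dev/null
python3 -c "
from h import *
st()"
```

```text
t 18.15 tcp [0.5898 0.2429 0.2575] toolz xy deg [ 1.44 -0.06] yaw 23.3 org~ [0.593  0.2428 0.1325] F [-0.5  0.4 -2.4] M [-0.05  0.03 -0.  ]
```

```bash

python3 -m inch '[{"claw":255,"x":0,"y":0.1,"z":0.4,"roll":0},{"claw":255,"x":0,"y":0,"z":0.4,"roll":0}]' >/dev/null
python3 -c "
from h import *
st()"
python3 -m inch '[{"claw":255,"x":0,"y":0,"z":0.4,"roll":0}]' >/dev/null
python3 -c "
from h import *
st()"
python3 -m inch '[{"claw":255,"x":0,"y":0,"z":0.3,"roll":0}]' >/dev/null
python3 -c "
from h import *
st()"
```

```text
t 18.35 tcp [0.5914 0.2416 0.25  ] toolz xy deg [ 1.56 -0.06] yaw 23.27 org~ [0.5948 0.2415 0.125 ] F [ 1.4 -2.5 -0.5] M [-0.61 -0.46 -0.01]
t 18.45 tcp [0.5917 0.2414 0.2458] toolz xy deg [ 1.58 -0.05] yaw 23.25 org~ [0.5952 0.2413 0.1209] F [-0.   0.1 -2.2] M [ 0.01  0.05 -0.02]
t 18.55 tcp [0.5917 0.2413 0.2423] toolz xy deg [ 1.55 -0.05] yaw 23.24 org~ [0.595  0.2412 0.1173] F [ 0.2 -0.9 -2.7] M [-0.03  0.07 -0.03]
```

```bash

for i in 1 2 3; do python3 -m inch '[{"claw":255,"x":0,"y":0,"z":0.3,"roll":0}]' >/dev/null
python3 -c "
from h import *
st()"; done
```

```text
t 18.65 tcp [0.5916 0.2413 0.2389] toolz xy deg [ 1.53 -0.05] yaw 23.24 org~ [0.595  0.2412 0.1139] F [ 0.3 -0.6 -0.8] M [-0.12 -0.02  0.01]
t 18.75 tcp [0.5916 0.2414 0.2355] toolz xy deg [ 1.52 -0.05] yaw 23.24 org~ [0.595  0.2413 0.1105] F [ 0.5 -0.8 -1.2] M [-0.13 -0.07 -0.04]
t 18.85 tcp [0.5917 0.2414 0.2322] toolz xy deg [ 1.52 -0.05] yaw 23.25 org~ [0.595  0.2413 0.1072] F [ 0.6 -1.1 -1.2] M [-0.06 -0.04  0.05]
```

No resistance below the key height, so the key is in the keyway. Continuing.

```bash

for i in 1 2 3 4; do python3 -m inch '[{"claw":255,"x":0,"y":0,"z":0.3,"roll":0}]' >/dev/null
python3 -c "
from h import *
st()"; done
```

```text
t 18.95 tcp [0.5918 0.2414 0.2289] toolz xy deg [ 1.51 -0.05] yaw 23.25 org~ [0.5951 0.2413 0.1039] F [-0.2 -0.2 -1.2] M [-0.08 -0.03  0.01]
t 19.05 tcp [0.5918 0.2415 0.2256] toolz xy deg [ 1.51 -0.05] yaw 23.26 org~ [0.5951 0.2414 0.1007] F [-0.7  0.4 -1.2] M [-0.04 -0.02  0.07]
t 19.15 tcp [0.5919 0.2415 0.2223] toolz xy deg [ 1.51 -0.05] yaw 23.26 org~ [0.5952 0.2414 0.0974] F [-0.2 -0.4 -1.6] M [-0.06  0.01 -0.02]
t 19.25 tcp [0.592  0.2415 0.2191] toolz xy deg [ 1.51 -0.05] yaw 23.26 org~ [0.5953 0.2414 0.0941] F [0.2 0.3 2.9] M [-0.08  0.1   0.  ]
```

```bash

for i in 1 2; do python3 -m inch '[{"claw":255,"x":0,"y":0,"z":0.3,"roll":0}]' >/dev/null
python3 -c "
from h import *
st()"; done
python3 -m inch '[{"claw":255,"x":0,"y":0,"z":0.2,"roll":0}]' >/dev/null
python3 -c "
from h import *
st()"
```

```text
t 19.35 tcp [0.5922 0.2417 0.2166] toolz xy deg [ 1.55 -0.04] yaw 23.26 org~ [0.5956 0.2416 0.0916] F [-1.5 -1.4  7.2] M [-0.45  0.6   0.04]
t 19.45 tcp [0.5924 0.2418 0.2144] toolz xy deg [ 1.59 -0.04] yaw 23.26 org~ [0.5958 0.2417 0.0894] F [-4.1 -2.3 10.9] M [-0.67  1.15 -0.  ]
t 19.55 tcp [0.5925 0.2419 0.2137] toolz xy deg [ 1.64 -0.04] yaw 23.25 org~ [0.5961 0.2418 0.0887] F [-6.2 -2.8 15.2] M [-0.89  1.5  -0.  ]
```

```bash

python3 -m inch '[{"claw":255,"x":-0.1,"y":0,"z":0.2,"roll":0}]' >/dev/null
python3 -c "
from h import *
st()"
python3 -m inch '[{"claw":255,"x":-0.1,"y":0,"z":0.3,"roll":0}]' >/dev/null
python3 -c "
from h import *
st()"
python3 -m inch '[{"claw":255,"x":0,"y":0,"z":0.3,"roll":0}]' >/dev/null
python3 -c "
from h import *
st()
snap('side','s8.png');snap('top','t8.png')
s=cv2.imread('pics/s8.png')[310:410,200:300]; t=cv2.imread('pics/t8.png')[160:260,130:230]
cv2.imwrite('pics/z11.png',cv2.resize(np.hstack([s,t]),None,fx=4,fy=4,interpolation=cv2.INTER_CUBIC))"
```

```text
t 19.65 tcp [0.5922 0.2419 0.2136] toolz xy deg [ 1.77 -0.01] yaw 23.25 org~ [0.596  0.2419 0.0887] F [-1.6 -2.6 15.2] M [-0.65  0.78  0.02]
t 19.75 tcp [0.5921 0.242  0.2135] toolz xy deg [1.95 0.03] yaw 23.24 org~ [0.5964 0.2421 0.0886] F [-5.2 -3.7 24.4] M [-1.05  1.74  0.05]
t 19.85 tcp [0.5924 0.2423 0.2134] toolz xy deg [2.06 0.03] yaw 23.24 org~ [0.5969 0.2424 0.0885] F [-9.4 -5.9 23.3] M [-1.17  2.68 -0.01]
```

View pics/z11.png

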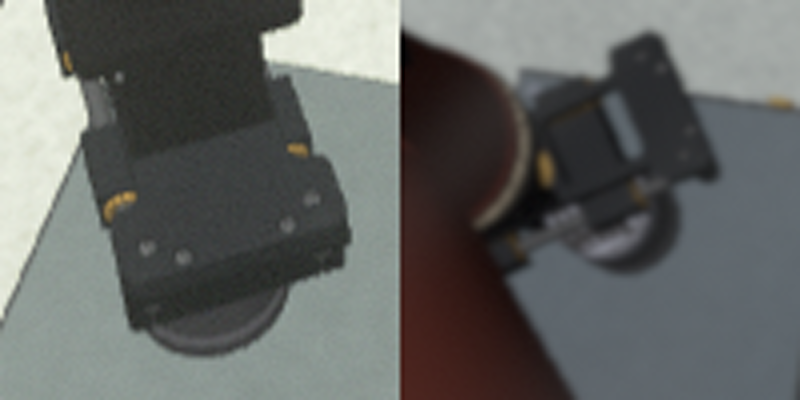

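TCP stopped at z 0.2134 with about 24 N, but the tool lean grows to 2° with each pressing row. I'll back off a few mm and use lateral compliance to straighten it.

```bash

python3 -m inch '[{"claw":255,"x":0,"y":0,"z":-0.4,"roll":0}]' >/dev/null
python3 -c "
from h import *
st()"
for i in 1 2 3; do python3 -m inch '[{"claw":255,"x":0.3,"y":0,"z":0,"roll":0}]' >/dev/null
python3 -c "
from h import *
st()";done
```

```text
t 20.05 tcp [0.5919 0.2422 0.2181] toolz xy deg [2.05 0.01] yaw 23.23 org~ [0.5964 0.2422 0.0932] F [-1.8 -2.3  1. ] M [-0.51  0.76 -0.04]
t 20.15 tcp [0.5936 0.2426 0.219 ] toolz xy deg [ 1.94 -0.13] yaw 23.22 org~ [0.5978 0.2423 0.0941] F [-12.2  -7.2   7.8] M [-1.88  3.15 -0.05]
t 20.25 tcp [0.5943 0.2427 0.2189] toolz xy deg [ 1.65 -0.31] yaw 23.21 org~ [0.5979 0.2421 0.094 ] F [-13.9  -6.1   6. ] M [-1.56  3.59  0.01]
t 20.35 tcp [0.5949 0.243  0.2187] toolz xy deg [ 1.35 -0.5 ] yaw 23.21 org~ [0.5979 0.2419 0.0938] F [-13.7  -6.4  10. ] M [-1.56  3.38  0.02]
```

```bash

for i in 1 2 3 4; do python3 -m inch '[{"claw":255,"x":0.2,"y":0.2,"z":0,"roll":0}]' >/dev/null
python3 -c "
from h import *
st()";done
```

```text
t 20.45 tcp [0.5953 0.2427 0.2187] toolz xy deg [ 1.09 -0.53] yaw 23.28 org~ [0.5977 0.2416 0.0937] F [-9.4  3.5  4.4] M [0.78 2.62 0.03]
t 20.55 tcp [0.5958 0.2427 0.2187] toolz xy deg [ 0.83 -0.53] yaw 23.37 org~ [0.5976 0.2415 0.0937] F [-11.1  -0.5   7.3] M [0.06 2.64 0.02]
t 20.65 tcp [0.5962 0.2428 0.2188] toolz xy deg [ 0.59 -0.53] yaw 23.47 org~ [0.5975 0.2416 0.0938] F [-10.9  -1.4   8.4] M [-0.17  2.67  0.04]
t 20.75 tcp [0.5966 0.2427 0.2188] toolz xy deg [ 0.34 -0.55] yaw 23.57 org~ [0.5973 0.2416 0.0938] F [-10.3  -0.6   6.4] M [-0.22  2.72  0.01]
```

```bash

for i in 1 2 3; do python3 -m inch '[{"claw":255,"x":0.1,"y":0.3,"z":0,"roll":0.1}]' >/dev/null
python3 -c "
from h import *
st()";done
python3 -m inch '[{"claw":255,"x":0,"y":0,"z":0,"roll":0}]' >/dev/null
python3 -c "
from h import *
st()"
```

```text
t 20.85 tcp [0.5968 0.2424 0.2189] toolz xy deg [ 0.15 -0.46] yaw 23.6 org~ [0.5971 0.2414 0.0939] F [-6.5  5.   2.8] M [1.21 1.64 0.02]
t 20.95 tcp [0.5971 0.2422 0.2189] toolz xy deg [-0.01 -0.34] yaw 23.64 org~ [0.5971 0.2415 0.0939] F [-7.3  3.3  2.7] M [0.92 1.62 0.02]
t 21.05 tcp [0.5974 0.242  0.2189] toolz xy deg [-0.18 -0.23] yaw 23.68 org~ [0.597  0.2415 0.0939] F [-7.1  2.9  2.6] M [0.8  1.76 0.07]
t 21.15 tcp [0.5971 0.2423 0.219 ] toolz xy deg [-0.21 -0.24] yaw 23.72 org~ [0.5966 0.2417 0.094 ] F [ 1.6 -3.9  1.2] M [-1.11 -0.25  0.02]
```

```bash

for i in 1 2; do python3 -m inch '[{"claw":255,"x":0,"y":0,"z":0.3,"roll":0}]' >/dev/null
python3 -c "
from h import *
st()";done
python3 -m inch '[{"claw":255,"x":0.1,"y":0,"z":0.3,"roll":0}]' >/dev/null
python3 -c "
from h import *
st()"
```

```text
t 21.25 tcp [0.5971 0.2423 0.217 ] toolz xy deg [-0.16 -0.26] yaw 23.72 org~ [0.5968 0.2417 0.092 ] F [-4.1 -3.1 11. ] M [-0.79  0.99 -0.  ]
t 21.35 tcp [0.5972 0.2423 0.2153] toolz xy deg [-0.12 -0.27] yaw 23.71 org~ [0.5969 0.2417 0.0903] F [-7.6 -3.9 17.2] M [-0.92  1.86  0.  ]
t 21.45 tcp [0.5974 0.2425 0.2143] toolz xy deg [-0.15 -0.34] yaw 23.7 org~ [0.5971 0.2418 0.0893] F [-17.2  -7.9  27.7] M [-1.95  3.91 -0.05]
```

```bash

python3 -m inch '[{"claw":255,"x":-0.15,"y":0,"z":0.2,"roll":0}]' >/dev/null
python3 -c "
from h import *
st()"
for i in 1 2 3; do python3 -m inch '[{"claw":255,"x":0,"y":0,"z":0.3,"roll":0}]' >/dev/null
python3 -c "
from h import *
st()";done
```

```text
t 21.55 tcp [0.5966 0.2422 0.2141] toolz xy deg [-0.01 -0.31] yaw 23.69 org~ [0.5966 0.2416 0.0891] F [ 0.7 -0.2  9.8] M [ 0.08 -0.3  -0.  ]
t 21.65 tcp [0.5968 0.2424 0.2138] toolz xy deg [ 0.1  -0.31] yaw 23.67 org~ [0.597  0.2417 0.0888] F [-13.3  -7.5  27.7] M [-1.64  3.02 -0.08]
t 21.75 tcp [0.5967 0.2425 0.2137] toolz xy deg [ 0.18 -0.34] yaw 23.66 org~ [0.5971 0.2418 0.0888] F [-13.1  -6.5  27.9] M [-1.64  3.07 -0.05]
t 21.85 tcp [0.5966 0.2425 0.2137] toolz xy deg [ 0.25 -0.37] yaw 23.64 org~ [0.5971 0.2417 0.0887] F [-11.5  -5.9  23.5] M [-1.37  2.78 -0.08]
```

```bash

python3 -m inch '[{"claw":255,"x":-0.1,"y":0,"z":0.3,"roll":0}]' >/dev/null
python3 -c "
from h import *
st()
snap('side','s9.png');st();snap('top','t9.png');st()
s=cv2.imread('pics/s9.png')[310:410,200:300]; t=cv2.imread('pics/t9.png')[160:260,130:230]
cv2.imwrite('pics/z12.png',cv2.resize(np.hstack([s,t]),None,fx=4,fy=4,interpolation=cv2.INTER_CUBIC))
for c in('top','side'):
  for n in('module','module_key','module_grip'): print(c,n,[(np.round(d['location'],4),round(d['p'],2)) for d in models.landmark_of(c,n) if d['location'][1]>.1])
s,R=st();print(s['opening'])"
```

```text
t 21.95 tcp [0.5962 0.2425 0.2137] toolz xy deg [ 0.42 -0.34] yaw 23.62 org~ [0.5971 0.2417 0.0887] F [-5.3 -2.5 17.3] M [-0.57  1.3   0.02]
t 22.0 tcp [0.5961 0.2425 0.2137] toolz xy deg [ 0.44 -0.34] yaw 23.62 org~ [0.5971 0.2417 0.0887] F [-7.1 -3.9 19.9] M [-0.87  1.88  0.01]
t 22.05 tcp [0.5962 0.2425 0.2137] toolz xy deg [ 0.43 -0.34] yaw 23.62 org~ [0.5971 0.2417 0.0887] F [-6.6 -4.  20. ] M [-0.83  1.77 -0.03]
top module [(array([0.5974, 0.24  , 0.0879]), 0.5)]
top module_key []
top module_grip [(array([0.5919, 0.2445, 0.1607]), 0.51)]
side module []
side module_key []
side module_grip []
t 22.35 tcp [0.5962 0.2424 0.2137] toolz xy deg [ 0.42 -0.34] yaw 23.61 org~ [0.5971 0.2417 0.0887] F [-6.6 -3.8 19.6] M [-0.81  1.84 -0.04]
0.34036840551304176
```

View pics/z12.png

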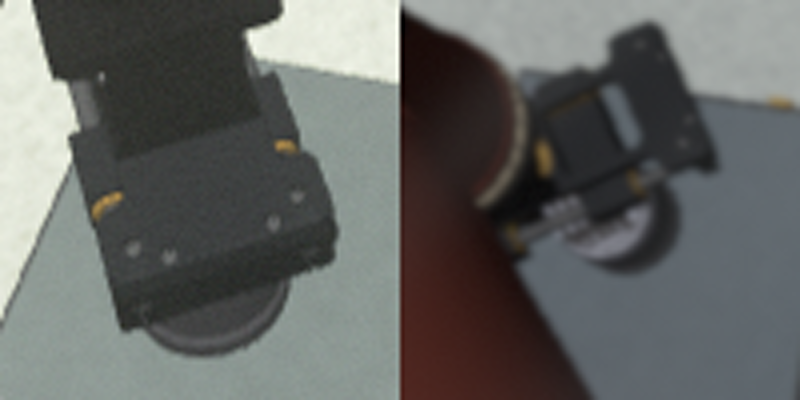

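The force holds steady at about 20 N up, more than the roughly 11 N of spring minus weight, and TCP is steady at 0.2137. I'll take a last look at the whole scene.

View pics/s9.png

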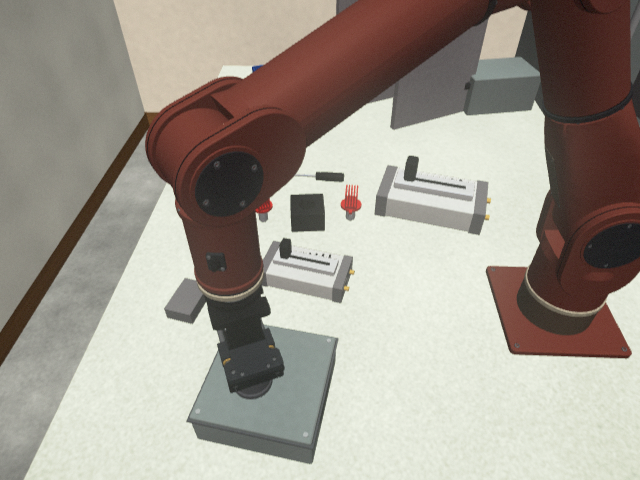

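The dimmer is at the off end (285,247), the stand at (307,212) is empty, and the slide box and screwdriver haven't moved. The arm hides the jar. Handing in.

```bash
python3 -c "
from h import *
env.job_done(); st()"
```

```text
the job is handed in; nothing more can be done
the job is handed in; nothing more can be done
```

I slid the dimmer to the off end first. Then I took the module out of its stand, pushed it key-first into the socket, and handed the job in at about 22.4 s while still pressing it down with the grip closed.

**Dimmer:** it met a firm stop (about 37 N sideways, on the fingers). The later pictures show its grip at the short-bar end of the scale.

**Module home:**
- The shaft went past the height where the key would rest on the rim without resistance, so the key is in the keyway.
- It stopped hard about 6 mm after the sprung contacts first pushed back, with the tool at z 0.2137 m.
- The upward force then held steady at about 20 N, against about 11 N of spring push less weight. The final lean was about 0.5°.

**What went less well or disagreed:**
- The tool leaned up to 2.9° on the way over and again by about 2° on the first press. I straightened it both times, the second time inside the socket.
- About 7 N of sideways force remained at the end.
- The network put the module's origin at z 0.088 m against the ideal 0.086, which is within its 4 mm accuracy. The gripper hid the flange seam, so that contact was judged from force and travel only.
- The slide box and screwdriver look unmoved. The arm hid the jar in the last side picture, so I couldn't check it there; I never worked near it.

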